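Scoop the bone dice into the dish

ROBOT

A 6-joint arm with a two-finger parallel gripper is mounted at the origin on the work surface. World frame = base frame: x ahead of the robot, y to its left, z up, the work surface at z = 0. Lengths are in mm, angles in rad, forces in N, time in s.
With the tool pointing down it reaches from about 275 to 775 mm from the base axis. Payload 14.6 kg.
Tool frame: the origin (TCP) lies midway between the tips of the shut fingers; the grasp point (between the pads) lies 19 mm behind it (r.pinch_z is the distance from the TCP to the grasp point, in mm); z points along the fingers, y is the line along which they close (so a half turn about z gives the same grasp; the last joint's range is limited). The gripper opens to 85 mm and grips with 20 to 120 N. Pads are 22 mm wide; open, the fingers measure 114 mm over their backs; the gripper's body (76 mm by 85 mm) begins 54 mm behind the grasp point. The pads swing forward as they close: fully open they stand 13 mm farther back than shut.
Start: joints at [1.186, 0.263, -0.048, 1.259, 0, 1.415], TCP at [119.59, 511.201, 231.278] pointing down, gripper open.
Joint ranges: [-2.65, 2.65], [-0.89, 1.7], [-1.18, 1.37], [-2.13, 2.11], [-1.35, 1.29], [-3.14, 3.14]. Speed limits (rad/s): [1.89, 1.89, 2.57, 2.79, 3.14, 3.14].

INTERFACE

Orientations are given as a unit quaternion [w, x, y, z].
In Python, from cell import r, imaging, monitor gives the robot as it stands. Calls block until the motion is done:
- r.move_to(position, orientation): joint-space move of the TCP to a pose.
- r.movel(position, attitude=None, max_speed=150): straight line of the TCP; attitude=None keeps the orientation; max_speed is the mean speed in mm/s.
- r.move_joints(angles): joint-space move.
- r.open_gripper() and r.close(): open the fingers fully, or close them until they stop; the grip force is fixed at half the most.
- r.dwell(seconds).
- r.solve_ik(position, orientation): joint angles nearest the present ones, or None.
- imaging.camera(name): name is "scene" or "top" or "wrist"; returns a dict with "pixels" (480x640x3 uint8, red, green, blue), "range_z" (480x640 float32, mm along the optical axis (not along the pixel's ray), 0 where there is no reading), "camera_matrix" (3x3 intrinsics, pixels), "world_to_cam" (4x4, takes a point from world to camera coordinates). Camera axes: x right, y down, z forward; pixel columns grow to the right and rows downward; lengths in mm; the calibration is good to about 2 mm. A picture is of the moment at which its call begins.
A pose or a line that the arm cannot do raises r.PlanningError and nothing moves.
- r.sign_off(): hands the job in; it is judged then, once.
Readings, each from a call of its own:
- monitor.read_clock(): time.
- monitor.read_qpos(): joint angles.
- monitor.read_qvel(): joint speeds.
- monitor.read_effort(): joint torques, N m.
- monitor.read_eef_pos(): TCP position.
- monitor.read_tcp_rot(): TCP orientation.
- monitor.read_wrist_force(): force on the tool from outside, world axes, zero at the start.
- monitor.read_moment(): the same for the moment, N m.
- monitor.read_grip_width(): finger opening in mm.
- monitor.read_grip_force(): force on a finger pad.
Only numpy, scipy, OpenCV 4.12 (cv2) and the standard library are available. Lean on these libraries where they do the work, as an engineer would, in place of code of your own. Each camera call takes 0.05 s, during which the arm holds its last target. There are 200 camera calls.

TASK

Take the brass scoop by its upright handle, scoop up both bone dice from the long wooden tray it stands in, and tip them into the wide, shallow round dish. Do not touch the dice with the gripper. Then stand the scoop back flat in the tray where it was and let go.

Things in the scene. Friction and masses are not known exactly. Their poses are not given: they have to be found in the camera images.
- scoop_grip (a point): Brass scoop with upright wooden handle, 160 g, standing flat in the tray. Point: centre of the handle's grip, 98 mm above the scoop's flat underside; z up, x out of the mouth, y across. Handle 18 mm thick (x), 28 wide (y), from 60 mm below to 32 above the point. Pan 76 wide, floor 3 mm, back wall 34 high right below the point; thin wedge lip 95 mm ahead (+x). Dice slide on it beyond about 25 degrees.
- tray_stop (a point): Long low wooden tray, fixed; dice and scoop stand in it, the scoop's mouth to this stop wall. Point: on the tray's floor (5 mm above the table) at the middle of the foot of the stop wall's inner face; x runs along the tray out through the stop wall. Inside 230 mm long (from this point to -x) and 96 wide; stop wall 32 high, others 20 high. Pushed up to the stop wall, the lip slips under the dice.
- die_a_center (a point): Bone die with black pips, an 18 mm cube with round edges, 12 g; this point is its centre. It lies on the tray floor, on the left (+y) half of the tray.
- die_b_center (a point): The second, equal bone die; this point is its centre. It lies on the tray floor, on the right (-y) half of the tray.
- dish_floor (a point): Wide, shallow round turquoise ceramic dish, 160 mm across and 30 mm high, loose, 450 g; this point is the centre of its inner floor, 6 mm above the table; the floor is about 95 mm across and the wall slopes outward to the rim. z is up.
Not all that is in view belongs to the job. What is shaped like the part that bears scoop_grip but purple is not meant. What is shaped like the part that bears die_b_center but red is not meant.

How it is judged:
By the outcome, as a careful person would: the job done as asked, in the order asked, and still so for the second after the job is handed in, with the robot touching nothing.
It also fails if it takes over 59 s, if anything falls off the work surface, if the arm or the gripper's body presses on something with over 40 N, if the wrist force passes 120 N, or if a joint passes its speed limit or range.

## Working session

There is one attempt and no reset: what is moved stays moved. The work goes in short steps, each a Python script; the robot and the scene stay as the last script left them, time stands still between calls to the robot, and variables do not carry over. Pictures are saved under pics/ and viewed, at most 10 in all, crops included, and the job is handed in when it is done.

```bash
ls; mkdir -p pics
python3 - <<'E'
from cell import r, imaging, monitor
import cv2, numpy as np, pickle
d={n:imaging.camera(n) for n in("top","scene")}
pickle.dump(d,open('d0.pkl','wb'))
for n in d: cv2.imwrite(f'pics/{n}0.png',d[n]["pixels"][...,::-1]); print(d[n]["camera_matrix"],d[n]["world_to_cam"])
print(monitor.read_clock(), monitor.read_tcp_rot())
E
```

```text
pics
[[567.13511706   0.         320.15284492]
 [  0.         567.13511706 241.40904766]
 [  0.           0.           1.        ]] [[ 8.33682182e-04 -9.99996633e-01 -2.45750451e-03  1.99290786e+01]
 [-9.99443601e-01 -7.51274078e-04 -3.33455233e-02  4.39904262e+02]
 [ 3.33435648e-02  2.48393673e-03 -9.99440862e-01  1.11457530e+03]
 [ 0.00000000e+00  0.00000000e+00  0.00000000e+00  1.00000000e+00]]
[[584.18383663   0.         312.18167589]
 [  0.         584.18383663 236.2306824 ]
 [  0.           0.           1.        ]] [[-7.48136592e-01  6.63478347e-01 -9.38734209e-03  3.33545832e+02]
 [ 4.35170789e-01  4.79919404e-01 -7.61776706e-01 -1.14808127e+02]
 [-5.00917182e-01 -5.73998126e-01 -6.47771664e-01  1.27241523e+03]
 [ 0.00000000e+00  0.00000000e+00  0.00000000e+00  1.00000000e+00]]
0.1 [-1.36633226e-04  1.14643799e-01  9.93406560e-01 -4.33025659e-04]
```

View pics/top0.png

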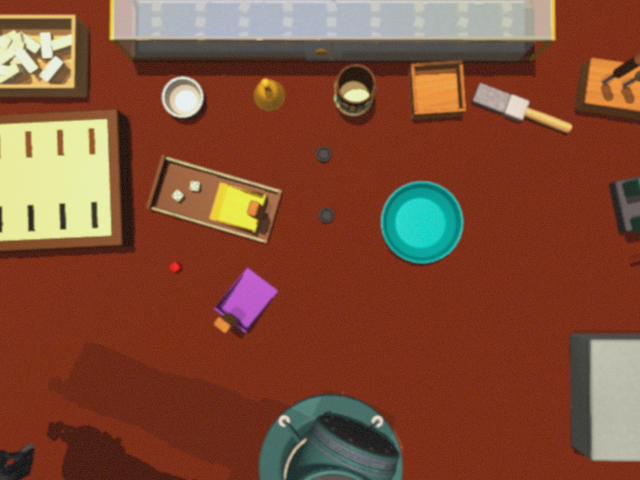

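View pics/scene0.png

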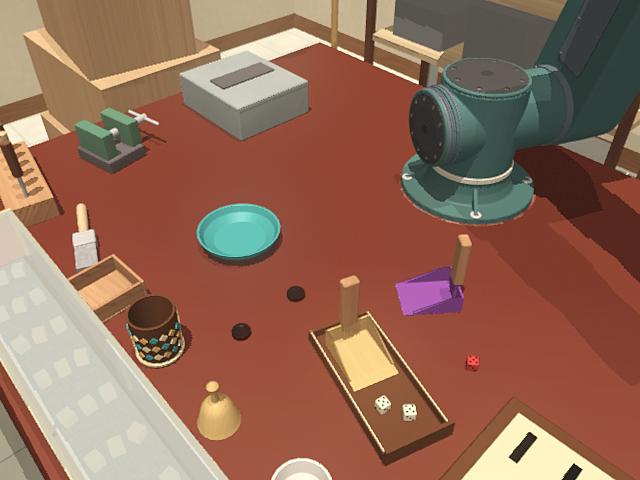

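Top view: the tray spans about (150–280, 157–243). The dice are near (178,196) and (195,186), the scoop with its yellow pan and handle near (253,208), and the dish at (422,222). The scene view agrees, with the stop wall at the dice end. The purple scoop and red die are decoys.

```bash
cat > h.py <<'E'
import numpy as np, cv2, pickle
def ray(d,uv,z):
    K,T=d["camera_matrix"],d["world_to_cam"]; R,t=T[:3,:3],T[:3,3]
    uv=np.atleast_2d(np.asarray(uv,float)); p=np.c_[uv,np.ones(len(uv))]@np.linalg.inv(K).T@R
    c=-R.T@t; return c+p*((z-c[2])/p[:,2])[:,None]
def cloud(d):
    K,T=d["camera_matrix"],d["world_to_cam"]; Z=d["range_z"]; v,u=np.indices(Z.shape)
    P=np.stack([(u-K[0,2])/K[0,0]*Z,(v-K[1,2])/K[1,1]*Z,Z],-1)
    return (P-T[:3,3])@T[:3,:3]
E
python3 - <<'E'
from h import *
d=pickle.load(open('d0.pkl','rb'))
for n in d:
    im=d[n]["pixels"]; hsv=cv2.cvtColor(im,cv2.COLOR_RGB2HSV); P=cloud(d[n])
    def blobs(m,lo,hi):
        k,l,s,c=cv2.connectedComponentsWithStats(m.astype(np.uint8))
        return [(c[i],s[i,4],l==i) for i in range(1,k) if lo<s[i,4]<hi]
    if n=="top": box=(145,285,150,248)
    else: box=(300,460,270,460)
    roi=np.zeros(im.shape[:2],bool); roi[box[2]:box[3],box[0]:box[1]]=1
    print(n,"table z",np.median(P[300:320,330:420,2]) if n=="top" else "")
    white=(hsv[...,1]<70)&(hsv[...,2]>140)&roi
    for c,a,m in blobs(white,20,600): print("white",c,a,ray(d[n],c,15)[0].round(1),np.median(P[m],0).round(1))
    teal=(hsv[...,0]>78)&(hsv[...,0]<100)&(hsv[...,1]>120)&(hsv[...,2]>80)
    for c,a,m in blobs(teal,2000,20000):
        cn=max(cv2.findContours(m.astype(np.uint8),0,1)[0],key=cv2.contourArea); e=cv2.fitEllipse(cn)
        print("teal",c,a,e,ray(d[n],e[0],30)[0].round(1))
    yel=(hsv[...,0]>20)&(hsv[...,0]<35)&(hsv[...,1]>150)&(hsv[...,2]>120)&roi
    for c,a,m in blobs(yel,100,9000): print("yel",c,a,cv2.minAreaRect(np.argwhere(m)[:,::-1].astype(np.int32)))
    # handle top: cloud high z
    m=roi&(P[...,2]>110)&(P[...,2]<145)
    Q=P[m]; print("handle top",len(Q),np.median(Q,0),np.argwhere(m).mean(0)[::-1])
    if n=="top":
        m=roi&(P[...,2]>14)&(P[...,2]<45)
        k=blobs(m,200,20000); 
        for c,a,mm in k:
            cv2.imwrite('m.png',mm*255)
            Q=P[mm]; rct=cv2.minAreaRect(Q[:,:2].astype(np.float32)); print("tray",a,rct,cv2.boxPoints(rct))
t=d["top"]; 
a=cv2.resize(t["pixels"][148:248,140:290,::-1],None,fx=5,fy=5,interpolation=2); cv2.imwrite('pics/trayc.png',a)
E
```

```text
top table z 0.8170086399563975
white [194.31506849 185.45205479] 73 [549.9 268.5  15. ] [549.1 267.1  23.7]
white [177.38571429 194.75714286] 70 [531.4 301.8  15. ] [530.  299.6  23.8]
teal [421.60612481 222.04237288] 5192 ((421.6106262207031, 222.04293823242188), (80.19879150390625, 80.59447479248047), 167.87380981445312) [ 476.9 -176.5   30. ]
yel [235.02706104 206.73001888] 1589 ((237.71530151367188, 206.4833984375), (48.50849914550781, 39.1556396484375), 16.144338607788086)
handle top 185 [494.01828617 137.47613711 134.82986573] [253.51351351 208.5027027 ]
tray 1281 ((522.5326538085938, 227.00955200195312), (243.39010620117188, 108.28846740722656), 73.56851959228516) [[436.17603 125.60039]
 [540.0419   94.96898]
 [608.8893  328.4187 ]
 [505.02344 359.0501 ]]
scene table z 
white [416. 378.] 25 [477.9 269.1  15. ] [481.7 271.4  20.7]
white [436.85714286 406.65714286] 35 [493.3 321.1  15. ] [496.3 323.1  20.5]
white [366.53623188 422.73913043] 69 [586.1 272.3  15. ] [589.5 275.1  20.8]
white [382.39375 403.66875] 160 [547.3 266.   15. ] [551.1 268.8  22.5]
white [409.0718232  411.79005525] 181 [528.9 300.3  15. ] [532.3 302.6  22. ]
teal [238.27722444 231.86088977] 3012 ((238.2035369873047, 230.38853454589844), (50.639854431152344, 82.64443969726562), 83.84627532958984) [ 480.8 -172.2   30. ]
handle top 370 [498.90302291 144.677847   129.30460749] [349.42432432 286.56216216][ WARN:0@0.043] global loadsave.cpp:1063 imwrite_ Unsupported depth image for selected encoder is fallbacked to CV_8U.
```

View pics/trayc.png

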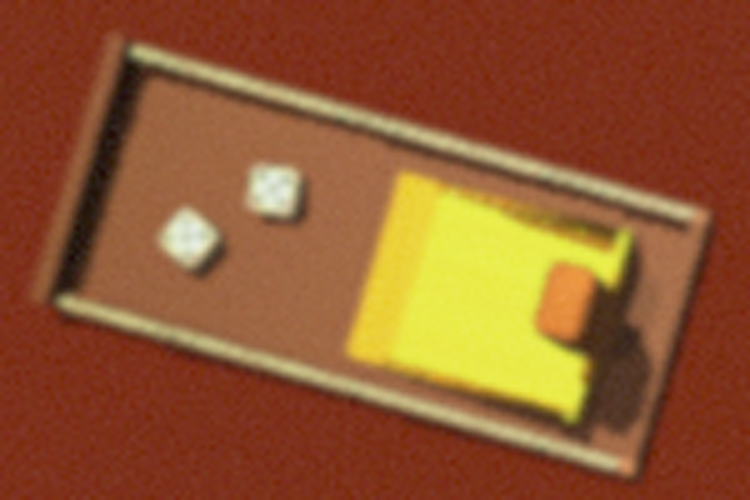

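The crop confirms the pan is aligned with the tray axis, mouth toward the stop wall on the left. The dice lie one in each half, clear of the side walls.

```bash
cat >> h.py <<'E'
from scipy.spatial.transform import Rotation as Ro
def pose(G,yaw,tilt,sg,piv=(0,0,0)):
    """TCP pose for a scoop whose local point piv (rel. grip) sits at world G; tilt>0 = mouth down (deg)."""
    S=Ro.from_euler('ZY',[yaw,tilt],degrees=True); M=S.as_matrix()
    g=np.array(G,float)-M@np.array(piv,float)
    z=-M[:,2]; y=sg*M[:,0]; T=np.c_[np.cross(y,z),y,z]
    q=Ro.from_matrix(T).as_quat(); return g+19*z, q[[3,0,1,2]]
YAW=73.7
U=np.array([np.cos(np.radians(YAW)),np.sin(np.radians(YAW)),0])
LIP=(95,0,-98); HEEL=(0,0,-98)
E
python3 - <<'E'
from h import *
from cell import r, monitor
d=pickle.load(open('d0.pkl','rb'))["top"]
# handle top: orange pixels
hsv=cv2.cvtColor(d["pixels"],cv2.COLOR_RGB2HSV); P=cloud(d)
m=np.zeros(hsv.shape[:2],bool); m[195:225,240:275]=1; m&=(hsv[...,0]>5)&(hsv[...,0]<19)&(hsv[...,2]>150)&(P[...,2]>115)
uv=np.argwhere(m)[:,::-1].astype(np.float32); rc=cv2.minAreaRect(uv); print(len(uv),rc,ray(d,rc[0],135),ray(d,uv.mean(0),135))
print(r.pinch_z)
G=ray(d,rc[0],135)[0]; G[2]=103
dish=np.array([478,-175,28.])
for sg in(1,-1):
    print(sg,"tray",[r.solve_ik(*pose(G+U*k+[0,0,h],YAW,t,sg)) is not None for k,h,t in[(0,60,0),(0,0,0),(112,0,0),(112,20,-15),(112,120,-15)]])
    for yaw in range(-180,180,20):
        ok=[]
        for t in(-15,0,20,40,50,60,70):
            pv=dish.copy(); pv[:2]-=12*np.array([np.cos(np.radians(yaw)),np.sin(np.radians(yaw))])
            q=r.solve_ik(*pose(pv+[0,0,0 if t>0 else 40],yaw,t,sg,LIP)); ok.append(q)
        if all(o is not None for o in ok[:6]): print(sg,yaw,ok[6] is not None,np.round(ok[0],2),np.round(ok[5],2))
    print(np.round(r.solve_ik(*pose(G+U*112+[0,0,120],YAW,-15,sg)) ,2))
E
```

```text
124 ((252.65000915527344, 208.05001831054688), (8.854375839233398, 14.230247497558594), 18.43494987487793) [[494.18623613 138.61423782 135.        ]] [[494.44489147 138.46808653 135.        ]]
18.700000000000003
1 tray [True, True, True, True, True]
1 -160 True [-0.28  0.62  0.21  1.37 -0.15 -2.18] [-1.07  0.16 -0.93  0.21  1.03 -2.84]
1 -140 True [-0.2   0.54  0.06  1.25 -0.2  -2.46] [-1.06  0.39 -0.56  0.93  1.02  2.77]
1 -120 True [-0.15  0.43 -0.12  1.11 -0.24 -2.75] [-1.    0.59 -0.25  1.41  0.88  2.34]
1 -100 True [-0.12  0.32 -0.32  0.95 -0.26 -3.08] [-0.91  0.75  0.04  1.72  0.7   2.07]
1 -80 False [-0.14  0.19 -0.5   0.8  -0.25  2.82] [-0.81  0.88  0.3   1.96  0.5   1.89]
1 20 False [-0.91  0.08 -0.64  0.77  0.25  0.32] [-0.23  0.97  0.51  2.08 -0.5   1.25]
1 40 True [-0.93  0.21 -0.47  0.9   0.26 -0.06] [-0.14  0.85  0.27  1.85 -0.7   1.07]
1 60 True [-0.9   0.33 -0.29  1.05  0.24 -0.39] [-0.06  0.7  -0.01  1.52 -0.88  0.79]
1 80 True [-0.84  0.45 -0.1   1.18  0.21 -0.68] [-0.01  0.5  -0.35  1.   -1.02  0.33]
1 100 True [-0.75  0.55  0.08  1.31  0.16 -0.95] [-0.01  0.28 -0.
[... 495 characters left out ...]
26  0.06] [-0.91  0.75  0.04  1.72  0.7  -1.07]
-1 -80 False [-0.14  0.19 -0.5   0.8  -0.25 -0.32] [-0.81  0.88  0.3   1.96  0.5  -1.25]
-1 20 False [-0.91  0.08 -0.64  0.77  0.25 -2.82] [-0.23  0.97  0.51  2.08 -0.5  -1.89]
-1 40 True [-0.93  0.21 -0.47  0.9   0.26  3.08] [-0.14  0.85  0.27  1.85 -0.7  -2.07]
-1 60 True [-0.9   0.33 -0.29  1.05  0.24  2.75] [-0.06  0.7  -0.01  1.52 -0.88 -2.35]
-1 80 True [-0.84  0.45 -0.1   1.18  0.21  2.46] [-0.01  0.5  -0.35  1.   -1.02 -2.82]
-1 100 True [-0.75  0.55  0.08  1.31  0.16  2.2 ] [-0.01  0.28 -0.76  0.22 -1.02  2.79]
-1 120 False [-0.66  0.63  0.22  1.41  0.1   1.94] [-0.1   0.17 -1.13 -0.52 -0.78  2.18]
[ 0.19  0.27 -0.14  1.04  0.23 -2.65]
```

```bash
cat >> h.py <<'E'
G0=np.array([494.3,138.5,103.])
E
python3 - <<'E'
from h import *
from cell import r, monitor, imaging
p,q=pose(G0,YAW,0,1)
r.move_to(p+[0,0,110],q); r.movel(p+[0,0,0.5],q,120); r.close()
print(monitor.read_grip_width(),monitor.read_grip_force(),monitor.read_wrist_force(),monitor.read_eef_pos(),p,monitor.read_clock())
for k in (60,100): 
    r.movel(p+U*k+[0,0,0.5],q,60); print(k,monitor.read_wrist_force().round(1))
d=imaging.camera("top"); cv2.imwrite('pics/t1.png',cv2.resize(d["pixels"][138:258,130:300,::-1],None,fx=4,fy=4))
print(monitor.read_clock())
E
```

```text
17.244986183102196 59.033814668655396 [0.31657635 0.17480771 3.79712819] [494.54763073 138.59156025  84.69713734] [494.3 138.5  84. ] 3.7083
60 [-0.1 -1.   4.9]
100 [ 0.6 -0.2  4.6]
5.725
```

View pics/t1.png

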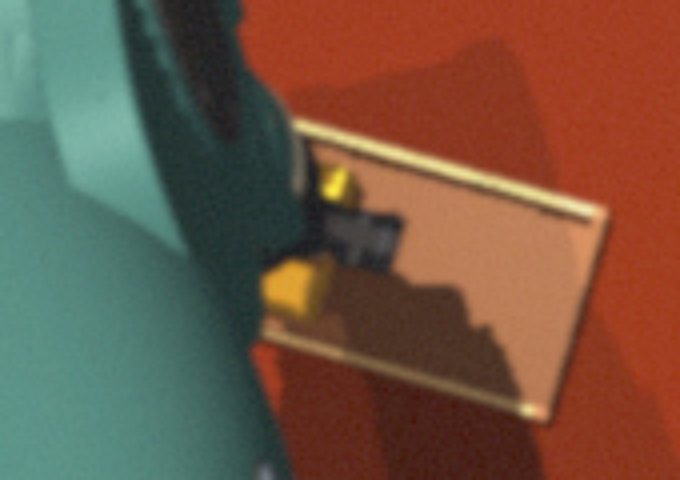

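The arm hides the pan from the top camera, though the scoop is held and has advanced. I'll push on until the stop wall is felt, then check with the other cameras.

Run:
```python
from h import *
from cell import r, monitor, imaging
p,q=pose(G0,YAW,0,1)
for k in range(102,124,1):
    r.movel(p+U*k+[0,0,0.5],q,30); f=monitor.read_wrist_force(); 
    print(k,(f@U).round(1),f[2].round(1),end='; ')
    if f@U<-10: break
print(monitor.read_eef_pos(),monitor.read_moment(),monitor.read_clock())
a=imaging.camera("wrist")["pixels"]; b=imaging.camera("scene")["pixels"][300:480,280:520]
cv2.imwrite('pics/w2.png',cv2.resize(np.hstack([cv2.resize(a,(400,300)),cv2.resize(b,(400,300))]),None,fx=1,fy=1)[...,::-1])
```

```text
102 -1.6 5.4; 103 -2.4 6.5; 104 -2.6 6.9; 105 -2.7 7.3; 106 -2.4 6.6; 107 -2.1 7.1; 108 -2.3 7.0; 109 -3.2 7.0; 110 -2.2 7.2; 111 -2.7 7.5; 112 -2.4 6.2; 113 -3.8 7.1; 114 -4.7 7.5; 115 -10.0 10.0; 116 -17.1 15.1; [526.37746805 247.83615658  84.82697749] [-3.16390702  1.02989924  0.04882793] 9.475
```

View pics/w2.png

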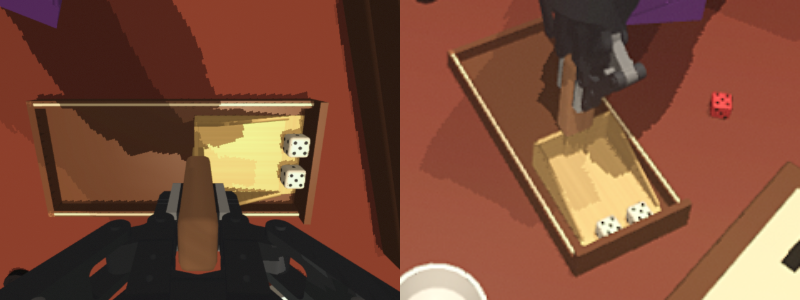

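The wrist view (left half) shows both dice resting on the pan's lip by the stop wall, at (295,147) and (292,177). The scene view agrees. Next I tilt back and lift.

Run:
```python
from h import *
from cell import r, monitor, imaging
H=G0+U*115+[0,0,-97.5]
for i,t in enumerate((4,8,12,16,20,25,30)):
    h=H+[0,0,3+i]+U*(95*(1-np.cos(np.radians(t)))*0.8)
    r.movel(*pose(h,YAW,-t,1,HEEL),40)
print(monitor.read_wrist_force(),monitor.read_clock())
r.movel(*pose(h+[0,0,60],YAW,-30,1,HEEL),60)
r.dwell(.2)
print(monitor.read_clock())
a=imaging.camera("wrist")["pixels"]; b=imaging.camera("scene")["pixels"][240:450,240:520]
cv2.imwrite('pics/w3.png',np.hstack([cv2.resize(a,(400,300)),cv2.resize(b,(400,300))])[...,::-1])
```

```text
[ 0.33930891 -0.29581609 -1.95977457] 11.4417
12.7917
```

View pics/w3.png

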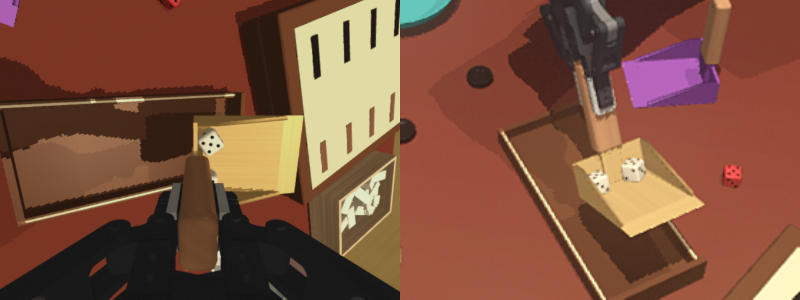

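Both dice have slid to the pan's back wall: (598,180) and (633,168) in the scene half. Next I carry them to the dish and tip.

Run:
```python
from h import *
from cell import r, monitor, imaging
Y=62; u=np.array([np.cos(np.radians(Y)),np.sin(np.radians(Y)),0])
D=np.array([478,-175,0.])-20*u
H=G0+U*117+[0,0,0]
r.movel(*pose(H+[0,0,30-98+60],YAW,-22,1,HEEL),80)
r.movel(*pose(D+[0,0,110],Y,-15,1,LIP),130)
r.movel(*pose(D+[0,0,50],Y,0,1,LIP),80)
for t,z in((10,44),(18,38),(24,34),(28,32),(32,30),(36,29),(40,28),(46,28),(53,28),(60,28)):
    r.movel(*pose(D+[0,0,z],Y,t,1,LIP),45)
r.dwell(.4)
print(monitor.read_wrist_force(),monitor.read_clock())
a=imaging.camera("wrist")["pixels"]; b=imaging.camera("scene")["pixels"][130:310,130:370]
cv2.imwrite('pics/w4.png',np.hstack([cv2.resize(a,(400,300)),cv2.resize(b,(400,300))])[...,::-1])
```

```text
[ 1.25212269  0.27065773 -2.72137647] 22.7083
```

View pics/w4.png

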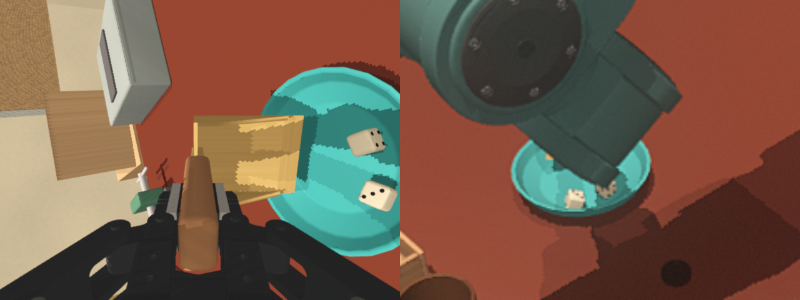

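Both dice are in the dish and the pan is empty. Now to return the scoop.

Run:
```python
from h import *
from cell import r, monitor, imaging
Y=62; u=np.array([np.cos(np.radians(Y)),np.sin(np.radians(Y)),0])
D=np.array([478,-175,0.])-20*u
r.movel(*pose(D-10*u+[0,0,110],Y,45,1,LIP),100)
r.movel(*pose(G0+U*4+[0,0,90],YAW,0,1),150)
r.movel(*pose(G0+[0,0,12],YAW,0,1),100); r.dwell(.2)
f0=monitor.read_wrist_force(); print(f0,monitor.read_clock())
for h in np.arange(9,-1.6,-.75):
    r.movel(*pose(G0+[0,0,h],YAW,0,1),30); f=monitor.read_wrist_force()
    if f[2]-f0[2]>4: break
print(h,f,monitor.read_moment(),monitor.read_eef_pos(),monitor.read_clock())
a=imaging.camera("wrist")["pixels"]; b=imaging.camera("scene")["pixels"][270:450,280:520]
cv2.imwrite('pics/w5.png',np.hstack([cv2.resize(a,(400,300)),cv2.resize(b,(400,300))])[...,::-1])
```

```text
[-0.08861195 -0.59993238 -2.29704675] 27.575
0.75 [-1.00253932 -1.02159552  3.83117421] [-0.01689828  0.07442901  0.04247812] [494.50429242 138.5008543   84.99736943] 30.575
```

View pics/w5.png

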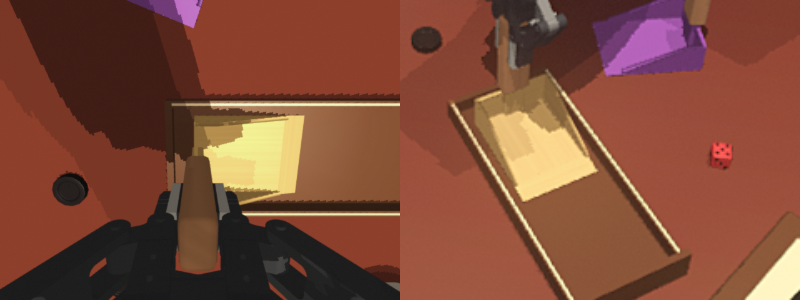

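The scoop is flat in its old place, so I release, retreat and verify.

Run:
```python
from h import *
from cell import r, monitor, imaging
r.open_gripper()
p,q=pose(G0,YAW,0,1)
r.movel(p+[0,0,130],q,100)
r.move_joints([1.186,0.263,-0.048,1.259,0,1.415]); r.dwell(.3)
d=imaging.camera("top"); a=d["pixels"]; P=cloud(d)
m=np.zeros(P.shape[:2],bool); m[150:248,145:285]=1; m&=(P[...,2]>110)&(P[...,2]<145)
print("handle",m.sum(),np.median(P[m],0),monitor.read_clock(),monitor.read_wrist_force())
x=np.hstack([cv2.resize(a[148:248,145:285],(420,300)),cv2.resize(a[172:272,372:472],(300,300))])
cv2.imwrite('pics/w6.png',x[...,::-1])
```

```text
handle 187 [492.99370015 136.10798507 134.75420954] 35.05 [-0.57211053 -0.23261837  0.1705964 ]
```

View pics/w6.png

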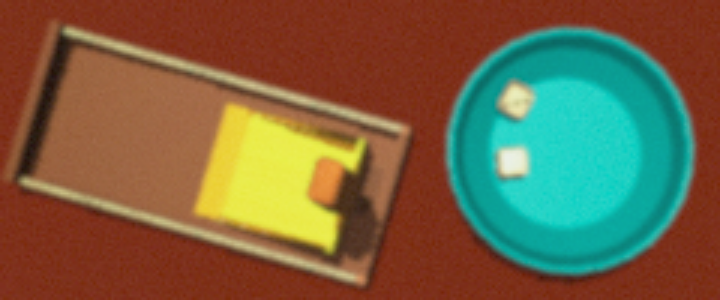

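The scoop stands flat within about 2 mm of where it started (handle at (327,183)). Both dice are in the dish, at (516,100) and (513,162).

```bash
python3 -c "
from cell import r
print(r.sign_off())"
```

```text
the job is handed in; nothing more can be done
None
```

Both dice are in the turquoise dish, the scoop stands flat in the tray within about 2 mm of where it started, and the job was handed in at about 35 s of the 59 s allowed.

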